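Strip the ribbon stand: work the stuck knob off and take out the reel

ROBOT

A 6-joint arm with a two-finger parallel gripper is mounted at the origin on a cart in front of the work surface, level with it; the furniture and walls round the work are solid. World frame = base frame: x ahead of the robot, y to its left, z up, the work surface at z = 0. Lengths are in m, angles in rad, forces in N, time in s.
With the tool pointing down it reaches from about 0.375 to 0.975 m from the base axis. Payload 3.8 kg.
Tool frame: the origin (TCP) lies at the very end of the fingers, on their centre line; the grasp point (between the pads) lies 19 mm behind it (env.tcp_to_grasp is the distance from the TCP to the grasp point, in m); y points along the fingers, x is the direction in which the jaws open and shut, and the axes are right-handed (so a half turn about y gives the same grasp; the last joint's range is limited). The gripper opens to 85 mm and grips with 20 to 120 N. Pads are 22 mm wide; open, the fingers measure 114 mm over their backs; the gripper's body (76 mm by 85 mm) begins 54 mm behind the grasp point. The pads swing forward as they close: fully open they stand 13 mm farther back than shut.
Start: joints at [-1.231, 0.264, 1.604, -0, 1.274, -0.037], TCP at [0.248, -0.628, 0.207] pointing down, gripper open.
Joint ranges: [-2.63, 2.63], [-0.94, 2.18], [0.31, 2.57], [-1.31, 4.45], [0, 2.66], [-2.55, 2.55]. Speed limits (rad/s): [2.57, 2.57, 3.14, 3.14, 3.14, 3.14].

INTERFACE

Orientations are given as a unit quaternion [w, x, y, z].
In Python, from station import env gives the robot as it stands. The module is installed in compiled form; this text tells all that it offers.
- The arm moves only by the tool servo_tool, never from a script. Its argument "commands" is a list that holds one entry, the list of rows, each a list of 5 numbers: the shift along the tool's x, y, z in m, then the turn about the tool's y in degrees, then the finger opening in m, from 0 to 0.0854. In form: [[[dx, dy, dz, roll, gripper], ...]]. A call has 1 to 8 rows; each row shifts and turns the commanded pose from where the row before left it, along the tool's axes as they then stand; what a row does not reach is not made up. A row lasts 1/8 s, in which the tool goes at most 62.5 mm and 10.7 degrees, less where a joint would pass 70% of its speed; a pose out of reach is approached as far as the arm can. A call with a gripper value outside its range is refused whole. The fingers move at their own pace and stop on an object; "force" is the grip in N (left out, the last holds). Time passes only in rows, so rows that do not move let the fingers close. It gives the time, the measured TCP pose, the force and the opening at its end, in the units of the state.
- env.sense(): the state, without advancing time (a new reading comes with each control period).
- env.grab_frame(name): name is "scene" or "top" or "wrist"; returns a dict with "color" (480x640x3 uint8, red, green, blue), "intrinsics" (3x3 intrinsics, pixels), "extrinsics" (4x4, takes a point from world to camera coordinates). Camera axes: x right, y up, looking along -z (the intrinsics and any distortion apply to the point x, -y, -z); pixel columns grow to the right and rows downward; lengths in m; the calibration is good to about 2 mm. A picture is of the moment at which its call begins. There is no depth.
- env.hand_in(): hands the job in, once; it reports no verdict.
The state is a dict: "t": time; "joints": joint angles; "joint_vel": joint speeds; "joint_torque": joint torques, N m; "tcp_pos": TCP position; "tool_rot": TCP orientation; "ft_force": force on the tool from outside, world axes, zero at the start; "ft_torque": the same for the moment, N m; "gripper_width": finger opening in m.
Only numpy, scipy, OpenCV 4.12 (cv2) and the standard library are available. Lean on these libraries where they do the work, as an engineer would, in place of code of your own. Each camera call takes 0.05 s, during which the arm holds its last target.

TASK

The ribbon on the counter's ribbon stand is to be changed. The wooden hand knob is jammed on top of the spindle: while pulling it up, twist it well to one side and back again, still on the spindle, until it breaks free, and put it down in the smaller compartment of the wooden tray. Then slide the ribbon reel up off the spindle and lay it flat in the larger compartment; drop nothing, and leave everything else on the counter where it stands.

Things in the scene. Friction and masses are not known exactly. Their poses are not given: they have to be found in the camera images.
- stand: ribbon stand, fixed to the counter: square wooden base 120 x 120 x 12 mm with an upright steel spindle 15 mm in diameter in its middle. Origin: centre of the base's underside, on the spindle's axis; z up; the sides of the base run along x and y.
- spindle_tip (a point): top end of the spindle, 82 mm above the counter (hidden inside the knob at the start). Three spring strips in the top 18 mm of the spindle grip the knob's bore.
- knob_grip (a point): centre of the grip bar of the dark wooden hand knob (loose, 70 g), 104 mm above the counter at the start, the bar then along the stand's x axis. Bar 70 mm long (its x), 28 mm wide (y), 36 mm high (18 mm above and below this point). Under it a round hub 28 mm in diameter reaches down to 42 mm below this point, the height of this point when the knob stands on its hub.
- knob_hub (a point): centre of the hub's underside, on the knob's axis; same axes. The bore goes 20 mm down over the spindle, a tight friction fit: a straight pull is held up to about 16 to 26 N; twisting (up to about 0.25 N m) lets it creep up under a lighter pull. Twist 20 to 35 degrees to either side while rising a few mm, then back to the start angle or past it before it has risen 15 mm; free after 20 mm.
- reel_center (a point): centre of the ribbon reel (loose, 120 g): a grey wound ring 62 mm in outer diameter, 44 mm high, with a 26 mm hole right through; z is its axis. At the start it lies on the stand, spindle through it, this point 36 mm above the counter, and the spindle stands 24 mm out of its top once the knob is off. It must rise 68 mm to clear the spindle.
- tray: shallow open wooden tray, fixed: 120 (x) by 220 (y) mm, walls 23 mm high and 5 mm thick, floor 5 mm thick, split by a cross wall into two compartments. Origin: centre of its underside; z up.
- tray_small (a point): centre of the floor of the tray's smaller compartment, inner size 110 (x) by 85 (y) mm, axes as the tray; 5 mm above the counter.
- tray_large (a point): centre of the floor of the tray's larger compartment, inner size 110 (x) by 120 (y) mm, axes as the tray; 5 mm above the counter.
- honey_jar: jar 54 mm in diameter, 75 mm high, standing in front of the stand; origin at the centre of its underside; not to be disturbed.
- round_tin: round tin 65 mm in diameter, 36 mm high, in front of the tray; origin at the centre of its underside; not to be disturbed.
- tall_jar: jar 62 mm in diameter, 82 mm high, farther back in the middle; origin at the centre of its underside; not to be disturbed.
- gift_box: gift box with a bow, 64 x 67 x 64 mm, farther back on the right; origin at the centre of its underside; not to be disturbed.

How it is judged:
By the outcome, as a careful person would: the job done as asked, in the order asked, and still so for the second after the job is handed in, with the robot touching nothing.
It also fails if it takes over 67 s, if anything falls off the work surface, if the arm or the gripper's body presses on something with over 40 N, if the wrist force passes 120 N, or if a joint passes its speed limit or range.

## Working session

There is one attempt and no reset: what is moved stays moved. The work goes in short steps, Python scripts to look and compute and a tool call to move; the robot and the scene stay as the last step left them, time stands still between calls to the robot, and variables do not carry over. Pictures are saved under pics/ and viewed, and the job is handed in when it is done.

Besides the shell and the picture viewer there is one more tool, called after "Emit:" as name(argument=value, ...) on one line, values as JSON. servo_tool: Moves the arm, as the interface text tells. Its arguments: {"type":"object","properties":{"commands":{"type":"array","items":{"type":"array","items":{"type":"array","items":{"type":"number"}}}},"force":{"type":"number"}},"required":["commands"]}

```bash
mkdir -p pics; python3 - <<'E'
from station import env
import cv2,json
s=env.sense();print({k:s[k] for k in('t','tcp_pos','tool_rot','ft_force','gripper_width')},env.tcp_to_grasp)
for n in('scene','top','wrist'):
    f=env.grab_frame(n);cv2.imwrite(f'pics/{n}0.png',f['color'][:,:,::-1]);print(n,f['intrinsics'],f['extrinsics'])
    print(f.keys())
E
```

```text
{'t': 0.0, 'tcp_pos': array([ 0.24809727, -0.62690618,  0.20615616]), 'tool_rot': array([ 0.58525938, -0.58433133,  0.39814721, -0.39687171]), 'ft_force': array([ 0.30836669, -0.79403858, -0.8956178 ]), 'gripper_width': 0.08567564372215679} 0.0187
scene [[510.52050518   0.         327.15477769]
 [  0.         510.52050518 234.08657247]
 [  0.           0.           1.        ]] [[-7.77415233e-01 -6.28987710e-01 -1.28414770e-04  4.16449569e-01]
 [ 4.54325165e-01 -5.61677265e-01  6.91453031e-01 -2.91327819e-01]
 [-4.34987586e-01  5.37487777e-01  7.22421407e-01 -7.45054646e-01]
 [ 0.00000000e+00  0.00000000e+00  0.00000000e+00  1.00000000e+00]]
dict_keys(['color', 'intrinsics', 'extrinsics'])
top [[550.7622896    0.         315.02987601]
 [  0.         550.7622896  238.84396285]
 [  0.           0.           1.        ]] [[ 0.02518768 -0.99964283  0.00893317 -0.01195473]
 [ 0.99575454  0.02587911  0.08833559 -0.52975428]
 [-0.08853523  0.00667028  0.99605071 -1.20756951]
 [ 0.          0.          0.          1.        ]]
dict_keys(['color', 'intrinsics', 'extrinsics'])
wrist [[403.41712596   0.         319.53773204]
 [  0.         403.41712596 243.75661159]
 [  0.           0.           1.        ]] [[ 0.36825997 -0.92972231 -0.00100934 -0.67435485]
 [ 0.88526886  0.35098337 -0.30513887  0.03916033]
 [ 0.28404867  0.1114769   0.95230733 -0.37886236]
 [ 0.          0.          0.          1.        ]]
dict_keys(['color', 'intrinsics', 'extrinsics'])
```

View pics/scene0.png

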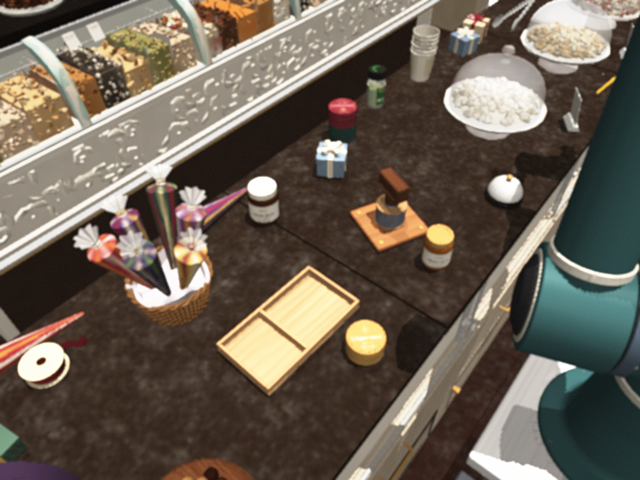

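View pics/top0.png

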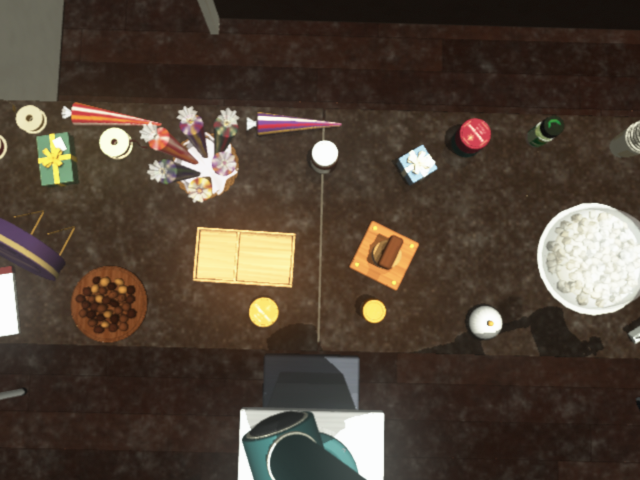

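View pics/wrist0.png

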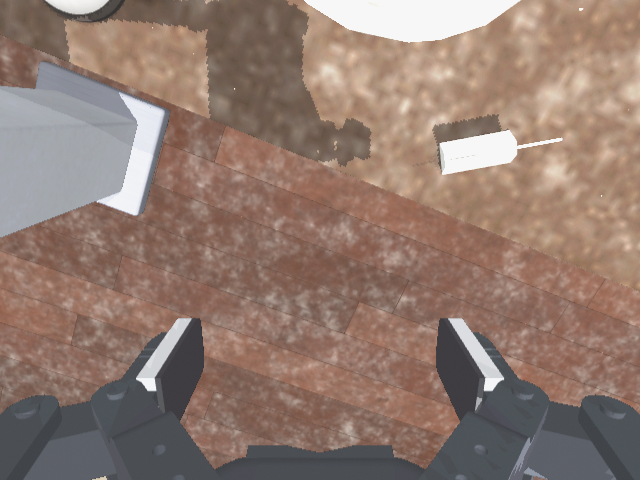

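```bash
python3 - <<'E'
import cv2
t=cv2.imread('pics/top0.png');s=cv2.imread('pics/scene0.png')
def c(im,x,y,w,h,k,n): cv2.imwrite(n,cv2.resize(im[y:y+h,x:x+w],None,fx=k,fy=k,interpolation=cv2.INTER_CUBIC))
c(t,335,205,100,130,6,'pics/a.png');c(t,185,215,120,120,5,'pics/b.png');c(s,330,150,140,130,5.5,'pics/c.png');c(s,210,255,180,145,4,'pics/d.png')
E
```

```text
(no output)
```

View pics/a.png

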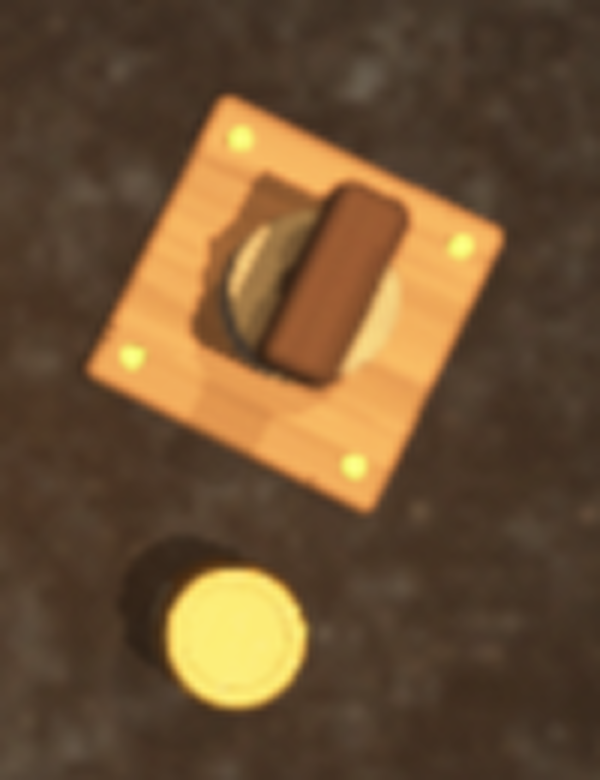

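View pics/b.png

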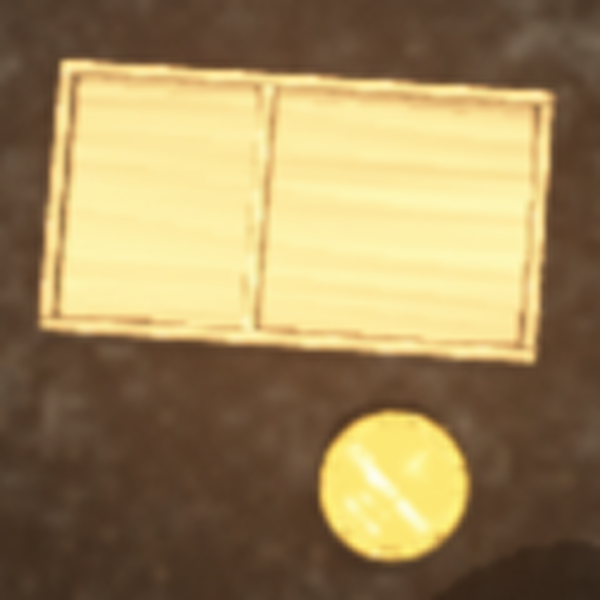

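View pics/c.png

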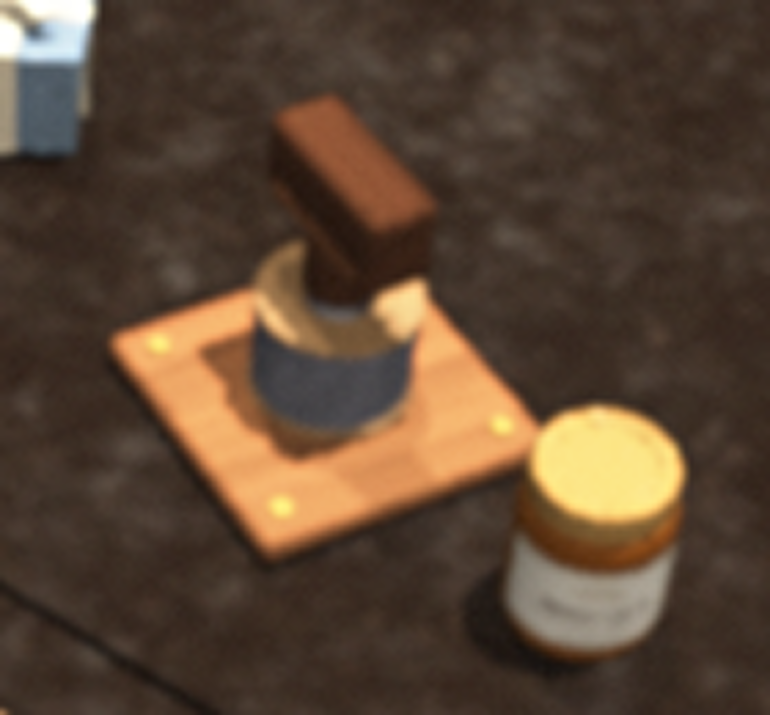

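View pics/d.png

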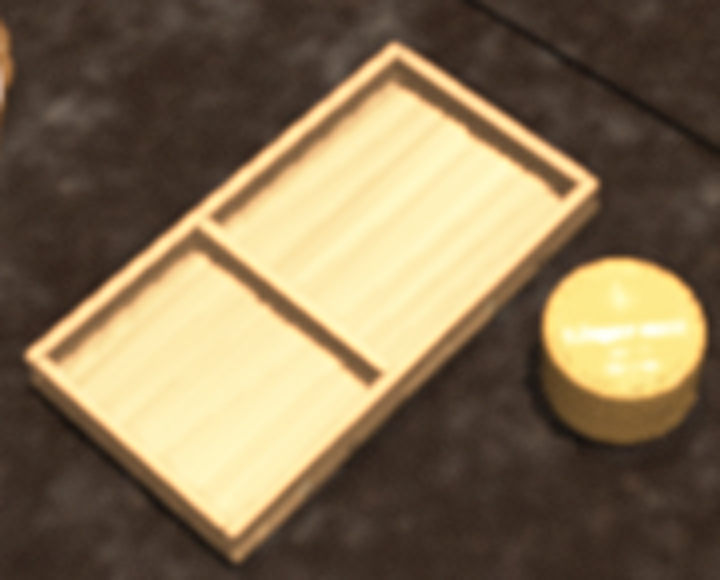

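```bash
cat > h.py <<'E'
import numpy as np
from station import env
from scipy.spatial.transform import Rotation as R
def ray(K,E,u,v):
    d=np.array([(u-K[0,2])/K[0,0],-(v-K[1,2])/K[1,1],-1]);Rm=E[:3,:3];return -Rm.T@E[:3,3],Rm.T@d
def onz(K,E,u,v,z):
    o,d=ray(K,E,u,v);return o+d*(z-o[2])/d[2]
def proj(K,E,p):
    c=E[:3,:3]@np.array(p)+E[:3,3];return K[0,2]+K[0,0]*c[0]/-c[2],K[1,2]-K[1,1]*c[1]/-c[2]
def st():
    s=env.sense();r=R.from_quat(np.r_[s['tool_rot'][1:],s['tool_rot'][0]]).as_matrix()
    print('t',round(s['t'],2),'tcp',s['tcp_pos'].round(4),'X',r[:,0].round(3),'Y',r[:,1].round(3),'xyaw',np.degrees(np.arctan2(r[1,0],r[0,0])).round(1),'F',s['ft_force'].round(1),'T',s['ft_torque'].round(2),'w',round(s['gripper_width'],4),'j',s['joints'].round(2))
    return s,r
E
python3 - <<'E'
from h import *
F={n:env.grab_frame(n) for n in('top','scene')}
def g(n,pts,k,x0,y0,z,l):
    f=F[n];P=np.array([onz(f['intrinsics'],f['extrinsics'],(x+.5)/k-.5+x0,(y+.5)/k-.5+y0,z) for x,y in pts])
    print(n,l,P[:,:2].round(4).tolist(),'mean',P.mean(0).round(4))
    for i in range(len(P)-1):
        d=P[i+1]-P[i];print('   ',np.linalg.norm(d).round(4),np.degrees(np.arctan2(d[1],d[0])).round(1))
g('top',[(226,95),(503,232),(370,515),(87,370)],6,335,205,.012,'stand')
g('top',[(345,183),(408,210),(325,383),(264,355)],6,335,205,.122,'knob')
g('top',[(237,638)],6,335,205,.075,'jar')
g('top',[(62,60),(553,93),(535,362),(40,328)],5,185,215,.023,'tray')
g('top',[(268,85),(250,330)],5,185,215,.023,'cross')
g('top',[(394,485)],5,185,215,.036,'tin')
g('scene',[(108,345),(270,560),(540,430)],5.5,330,150,.012,'stand')
g('scene',[(272,120),(333,95),(437,210),(375,235)],5.5,330,150,.122,'knob')
g('scene',[(28,355),(395,43),(600,185),(237,545)],4,210,255,.023,'tray')
g('scene',[(603,465)],5.5,330,150,.075,'jar')
g('scene',[(207,225),(377,378)],4,210,255,.023,'cross')
g('scene',[(625,328)],4,210,255,.036,'tin')
# grey box tall jar top
g('top',[(324,150)],1,0,0,.082,'talljar');g('top',[(417,163)],1,0,0,.064,'gift')
st()
E
```

```text
top stand [[0.5762, -0.127], [0.527, -0.2321], [0.4197, -0.1833], [0.4711, -0.0765]] mean [ 0.4985 -0.1547  0.012 ]
    0.1161 -115.1
    0.1179 155.5
    0.1185 64.3
top knob [[0.533, -0.1562], [0.5243, -0.1779], [0.4643, -0.1502], [0.4733, -0.1292]] mean [ 0.4987 -0.1534  0.122 ]
    0.0234 -111.9
    0.0661 155.2
    0.0228 66.7
top jar [[0.3753, -0.127]] mean [ 0.3753 -0.127   0.075 ]
top tray [[0.5506, 0.2662], [0.5415, 0.0463], [0.4214, 0.0509], [0.4309, 0.2706]] mean [0.4861 0.1585 0.023 ]
    0.2201 -92.4
    0.1202 177.8
    0.22 87.5
top cross [[0.5417, 0.1737], [0.4323, 0.1776]] mean [0.487  0.1757 0.023 ]
    0.1095 178.0
top tin [[0.3663, 0.1104]] mean [0.3663 0.1104 0.036 ]
scene stand [[0.5739, -0.1194], [0.4648, -0.069], [0.425, -0.1826]] mean [ 0.4879 -0.1237  0.012 ]
    0.1202 155.2
    0.1204 -109.3
scene knob [[0.531, -0.1508], [0.5223, -0.1754], [0.4612, -0.1467], [0.4703, -0.1232]] mean [ 0.4962 -0.149   0.122 ]
    0.0261 -109.4
    0.0675 154.9
    0.0252 68.8
scene tray [[0.5487, 0.2673], [0.5404, 0.049], [0.4196, 0.0544], [0.4266, 0.274]] mean [0.4838 0.1612 0.023 ]
    0.2185 -92.2
    0.1209 177.5
    0.2197 88.2
scene jar [[0.3752, -0.1227]] mean [ 0.3752 -0.1227  0.075 ]
scene cross [[0.5369, 0.1762], [0.4324, 0.1868]] mean [0.4846 0.1815 0.023 ]
    0.105 174.2
scene tin [[0.3647, 0.1128]] mean [0.3647 0.1128 0.036 ]
top talljar [[0.7178, -0.0125]] mean [ 0.7178 -0.0125  0.082 ]
top gift [[0.6989, -0.2174]] mean [ 0.6989 -0.2174  0.064 ]
t 0.25 tcp [ 0.2482 -0.6273  0.2069] X [ 0.368 -0.93  -0.001] Y [-0.     0.001 -1.   ] xyaw -68.4 F [ 0.  -0.3 -1.2] T [-0.04  0.02 -0.03] w 0.085 j [-1.23  0.26  1.6  -0.    1.27 -0.04]
```

Emit:
servo_tool(commands=[[[-0.035,0,0.041,0,0.085],[-0.035,0,0.041,0,0.085],[-0.035,0,0.041,0,0.085],[-0.035,0,0.041,0,0.085],[-0.035,0,0.041,0,0.085],[-0.035,0,0.041,0,0.085],[-0.035,0,0.041,0,0.085],[-0.035,0,0.041,0,0.085]]], force=100)

```text
t: 1.25
tcp_pos: [0.4509, -0.245, 0.2076]
tool_rot: [0.585, -0.585, 0.397, -0.398]
ft_force: [0.6, -1.0, -0.0]
gripper_width: 0.0848
```

```bash
python3 - <<'E'
from h import *
s,r=st(); d=np.r_[.4975-s['tcp_pos'][0],-.151-s['tcp_pos'][1],0];print(r.T@d)
E
```

```text
t 1.25 tcp [ 0.4509 -0.245   0.2076] X [ 0.368 -0.93   0.   ] Y [ 0.001 -0.    -1.   ] xyaw -68.4 F [ 0.6 -1.  -0. ] T [ 0.01 -0.02 -0.02] w 0.0848 j [-0.55 -0.05  1.94  0.    1.24  0.65]
[-7.02616614e-02 -8.45905446e-07  7.79036170e-02]
```

Emit:
servo_tool(commands=[[[-0.035,0,0.039,0,0.085],[-0.035,0,0.039,0,0.085],[0,0,0,9.3,0.085],[0,0,0,9.3,0.085],[0,0,0,9.3,0.085],[0,0,0,9.3,0.085],[0,0,0,9.3,0.085],[0,0,0,0,0.085]]])

```text
t: 2.25
tcp_pos: [0.497, -0.1528, 0.2075]
tool_rot: [0.381, -0.381, 0.596, -0.596]
ft_force: [-0.3, 0.1, 0.1]
gripper_width: 0.0849
```

```bash
python3 - <<'E'
from h import *
import cv2
s,r=st();f=env.grab_frame('wrist');cv2.imwrite('pics/w1.png',f['color'][:,:,::-1])
for x in(35,-35):
  for y in (14,-14):
    c,sn=np.cos(np.radians(155)),np.sin(np.radians(155))
    print(proj(f['intrinsics'],f['extrinsics'],[.4975+(x*c-y*sn)/1e3,-.151+(x*sn+y*c)/1e3,.122]))
E
```

```text
t 2.25 tcp [ 0.497  -0.1528  0.2075] X [-0.42  -0.908 -0.   ] Y [-0.  0. -1.] xyaw -114.8 F [-0.3  0.1  0.1] T [ 0.    0.01 -0.02] w 0.0849 j [-0.35 -0.03  1.93  0.    1.24  1.66]
(np.float64(337.303538024334), np.float64(290.74212152727034))
(np.float64(296.06651135923704), np.float64(290.62193730563035))
(np.float64(339.21140706759815), np.float64(188.2360415528205))
(np.float64(294.4958732904179), np.float64(188.08145274349627))
```

View pics/w1.png

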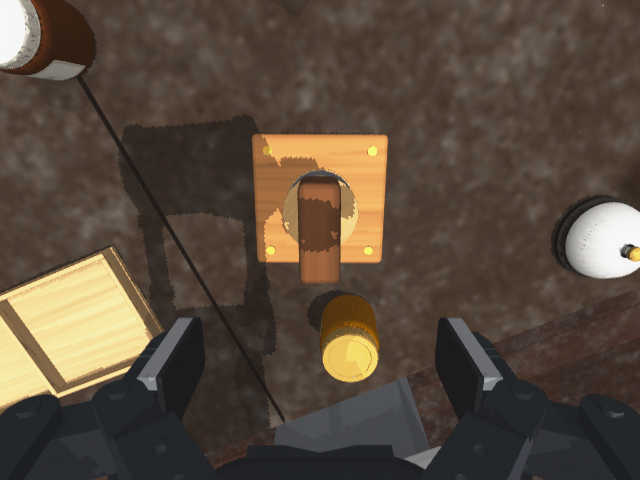

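```bash
python3 - <<'E'
from h import *
import cv2
im=cv2.imread('pics/w1.png');c=im[120:300,240:400].copy()
cv2.imwrite('pics/w1c.png',np.clip(cv2.resize(c,None,fx=3.3,fy=3.3,interpolation=cv2.INTER_CUBIC).astype(float)*1.5,0,255).astype('uint8'))
f=env.grab_frame('wrist');E=f['extrinsics'];print(-E[:3,:3].T@E[:3,3],E[:3,:3])
for p in((254,135),(387,135),(382,263),(258,263)):print(onz(f['intrinsics'],E,*p,.012))
E
```

```text
[ 0.56839127 -0.18533597  0.37323448] [[-0.41812812 -0.90838743  0.00107113]
 [ 0.86514119 -0.39858094 -0.30440756]
 [ 0.27694693 -0.12635468  0.95254128]]
[ 0.57684379 -0.12722061  0.012     ]
[ 0.52870779 -0.23178298  0.012     ]
[ 0.42088812 -0.18351832  0.012     ]
[ 0.47042537 -0.07601125  0.012     ]
```

View pics/w1c.png

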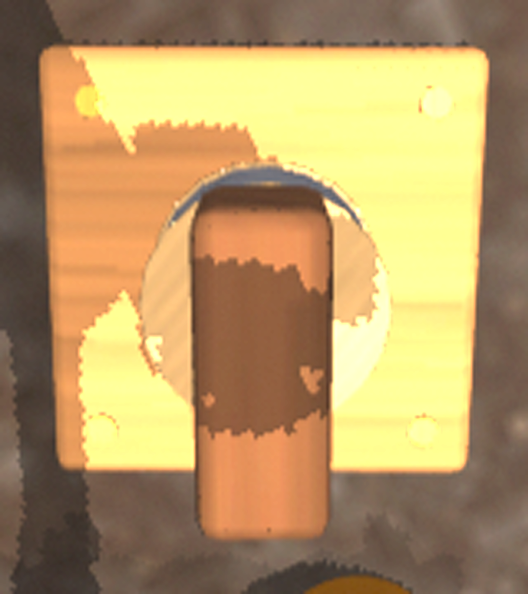

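```bash
python3 - <<'E'
from h import *
f=env.grab_frame('wrist');E=f['extrinsics'];K=f['intrinsics']
P=np.array([onz(K,E,*p,.122) for p in((299.5,182),(340.5,182),(340,283),(299.5,283))]);print(P,P.mean(0))
s,r=st()
for c in(P.mean(0),[.499,-.1538,0]):
  d=np.array(c)-s['tcp_pos'];d[2]=0;print(r.T@d)
E
```

```text
[[ 0.53729318 -0.15758284  0.122     ]
 [ 0.52659918 -0.18079423  0.122     ]
 [ 0.46432694 -0.1529333   0.122     ]
 [ 0.47576995 -0.12811511  0.122     ]] [ 0.50099731 -0.15485637  0.122     ]
t 2.4 tcp [ 0.497  -0.1528  0.2075] X [-0.419 -0.908  0.   ] Y [-0. -0. -1.] xyaw -114.8 F [ 0.2 -0.1  0.2] T [ 0.02  0.05 -0.  ] w 0.0854 j [-0.35 -0.03  1.93 -0.    1.24  1.66]
[ 1.96549229e-04 -3.43884620e-08  4.44037194e-03]
[ 7.44202690e-05 -1.72190846e-08  2.18421354e-03]
```

Emit:
servo_tool(commands=[[[0,0,0.003,0,0.085],[0,0.035,0,0,0.06],[0,0.035,0,0,0.06],[0,0.035,0,0,0.06],[0,0.018,0,0,0.06],[0,0,0,0,0.06]]])

```text
t: 3.15
tcp_pos: [0.4988, -0.1537, 0.0832]
tool_rot: [0.38, -0.381, 0.597, -0.595]
ft_force: [0.1, 1.2, -0.1]
gripper_width: 0.0592
```

```bash
python3 - <<'E'
from h import *
import cv2
s,r=st();f=env.grab_frame('wrist');cv2.imwrite('pics/w2.png',f['color'][:,:,::-1])
E
```

```text
t 3.15 tcp [ 0.4988 -0.1537  0.0832] X [-0.421 -0.907  0.   ] Y [-0.003  0.001 -1.   ] xyaw -114.9 F [ 0.1  1.2 -0.1] T [-0.03 -0.03 -0.01] w 0.0592 j [-0.35  0.09  2.05  0.    1.    1.66]
```

View pics/w2.png

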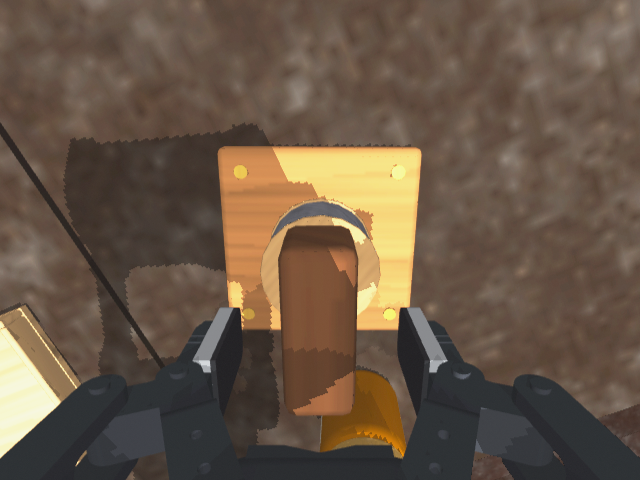

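```bash
python3 - <<'E'
from h import *
s,r=st();f=env.grab_frame('wrist');E=f['extrinsics'];K=f['intrinsics']
P=np.array([onz(K,E,*p,.122) for p in((280,247),(357,247),(354,415),(283,415))]);print(P.mean(0),r.T@(P-s['tcp_pos']).T)
P=np.array([onz(K,E,*p,.012) for p in((219,148),(422,148),(410,330),(229,330))]);print(P.mean(0),r.T@(P.mean(0)-s['tcp_pos']))
E
```

```text
t 3.2 tcp [ 0.5    -0.1542  0.0846] X [-0.421 -0.907 -0.   ] Y [-0.  0. -1.] xyaw -114.9 F [-0.5 -0.3  0. ] T [ 0.01 -0.01  0.05] w 0.0598 j [-0.35  0.09  2.05  0.    1.    1.66]
[ 0.5021154  -0.15457463  0.122     ] [[-0.01338641  0.01241045  0.01320979 -0.01424296]
 [-0.03736747 -0.03736763 -0.03734736 -0.0373472 ]
 [ 0.03626445  0.03626456 -0.03211978 -0.03210396]]
[ 0.50086632 -0.15484849  0.012     ] [0.00027265 0.07264288 0.00109122]
```

Emit:
servo_tool(commands=[[[0,0,0.001,0,0.06],[0,0,0,0,0.02],[0,0,0,0,0.02],[0,0,0,0,0.02],[0,0,0,0,0.02]]], force=100)

```text
t: 3.88
tcp_pos: [0.5014, -0.1546, 0.0857]
tool_rot: [-0.381, 0.38, -0.596, 0.596]
ft_force: [-0.7, 1.4, 5.6]
gripper_width: 0.0252
```

```bash
python3 - <<'E'
from h import *
st()
E
```

```text
t 3.88 tcp [ 0.5014 -0.1546  0.0857] X [-0.421 -0.907 -0.   ] Y [ 0.001 -0.    -1.   ] xyaw -114.9 F [-0.7  1.4  5.6] T [ 0.16  0.29 -0.  ] w 0.0252 j [-0.35  0.09  2.05  0.    1.    1.66]
```

Emit:
servo_tool(commands=[[[0,-0.001,0,0,0.02],[0,-0.0005,0,-3,0.02],[0,-0.001,0,-5,0.02]]])

```text
t: 4.25
tcp_pos: [0.5006, -0.1542, 0.086]
tool_rot: [0.422, -0.421, 0.568, -0.568]
ft_force: [2.8, 0.5, -7.5]
gripper_width: 0.025
```

Emit:
servo_tool(commands=[[[0,-0.001,0,-5,0.02],[0,-0.001,0,-5,0.02],[0,-0.001,0,-5,0.02]]])

```text
t: 4.62
tcp_pos: [0.5004, -0.1532, 0.0868]
tool_rot: [0.493, -0.491, 0.509, -0.507]
ft_force: [8.0, 1.7, -18.8]
gripper_width: 0.0252
```

```bash
python3 - <<'E'
from h import *
import cv2
s,r=st();f=env.grab_frame('scene');cv2.imwrite('pics/s1.png',cv2.resize(f['color'][130:280,330:480,::-1],None,fx=4,fy=4))
E
```

```text
t 4.62 tcp [ 0.5004 -0.1532  0.0868] X [-0.032 -0.999 -0.002] Y [-0.     0.002 -1.   ] xyaw -91.8 F [  8.    1.7 -18.8] T [ 0.27 -1.56 -0.21] w 0.0252 j [-0.35  0.09  2.05  0.    1.01  1.25]
```

View pics/s1.png

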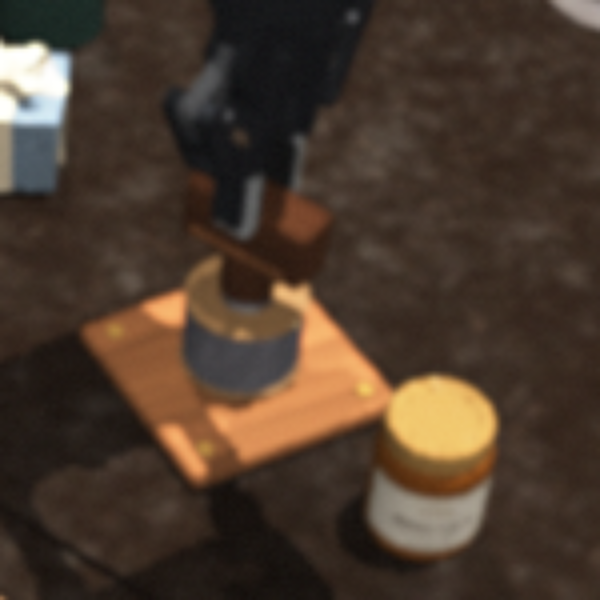

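Emit:
servo_tool(commands=[[[0,0,0.001,-4,0.02],[0,0,0,-4,0.02],[0,0,0,0,0.02]]])

```text
t: 5.05
tcp_pos: [0.5005, -0.1534, 0.0872]
tool_rot: [-0.526, 0.526, -0.474, 0.472]
ft_force: [5.0, 1.3, -18.1]
gripper_width: 0.0254
```

```bash
python3 - <<'E'
from h import *
st()
E
```

```text
t 5.05 tcp [ 0.5005 -0.1534  0.0872] X [ 0.105 -0.994 -0.002] Y [-0.002  0.002 -1.   ] xyaw -84.0 F [  5.    1.3 -18.1] T [ 0.32 -1.07 -0.06] w 0.0254 j [-0.35  0.09  2.04  0.    1.01  1.12]
```

Emit:
servo_tool(commands=[[[0,-0.0007,0.0005,6,0.02],[0,-0.0007,0,6,0.02],[0,-0.0007,0,-6,0.02],[0,-0.0007,0,-6,0.02]]])

```text
t: 5.55
tcp_pos: [0.5005, -0.1534, 0.0893]
tool_rot: [-0.526, 0.526, -0.474, 0.471]
ft_force: [6.7, 0.6, -20.9]
gripper_width: 0.0249
```

```bash
python3 - <<'E'
from h import *
import cv2
s,r=st();f=env.grab_frame('scene');cv2.imwrite('pics/s2.png',cv2.resize(f['color'][130:280,330:480,::-1],None,fx=4,fy=4))
E
```

```text
t 5.55 tcp [ 0.5005 -0.1534  0.0893] X [ 0.107 -0.994 -0.002] Y [-0.003  0.002 -1.   ] xyaw -83.8 F [  6.7   0.6 -20.9] T [ 0.12 -1.42 -0.16] w 0.0249 j [-0.35  0.09  2.04  0.    1.02  1.12]
```

View pics/s2.png

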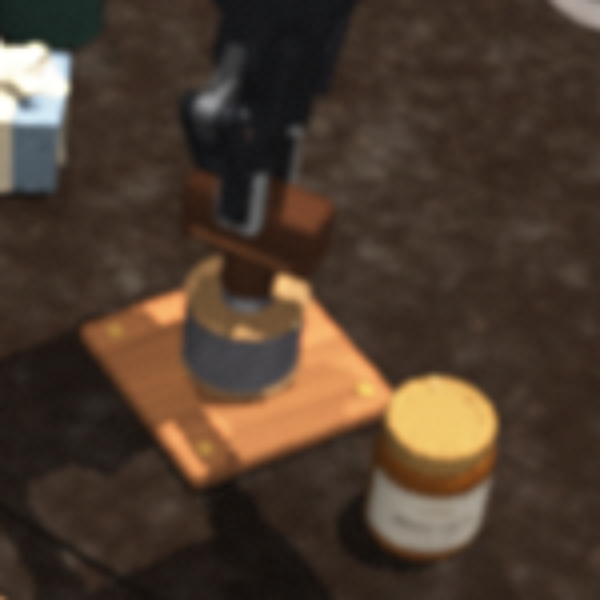

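Emit:
servo_tool(commands=[[[0,-0.0005,0.0005,6,0.02],[0,-0.0005,0,6,0.02],[0,-0.0005,0,6,0.02],[0,-0.0005,0,6,0.02],[0,-0.0005,0,6,0.02],[0,0,0,5,0.02],[0,0,0,0,0.02]]])

```text
t: 6.48
tcp_pos: [0.5005, -0.1547, 0.0925]
tool_rot: [0.358, -0.361, 0.61, -0.608]
ft_force: [3.2, -4.2, -21.7]
gripper_width: 0.025
```

```bash
python3 - <<'E'
from h import *
import cv2
s,r=st();f=env.grab_frame('scene');cv2.imwrite('pics/s3.png',cv2.resize(f['color'][130:280,330:480,::-1],None,fx=4,fy=4))
E
```

```text
t 6.47 tcp [ 0.5005 -0.1547  0.0925] X [-0.483 -0.875  0.002] Y [-0.004 -0.    -1.   ] xyaw -118.9 F [  3.2  -4.2 -21.7] T [-0.95 -0.66 -0.08] w 0.025 j [-0.35  0.08  2.04 -0.    1.02  1.73]
```

View pics/s3.png

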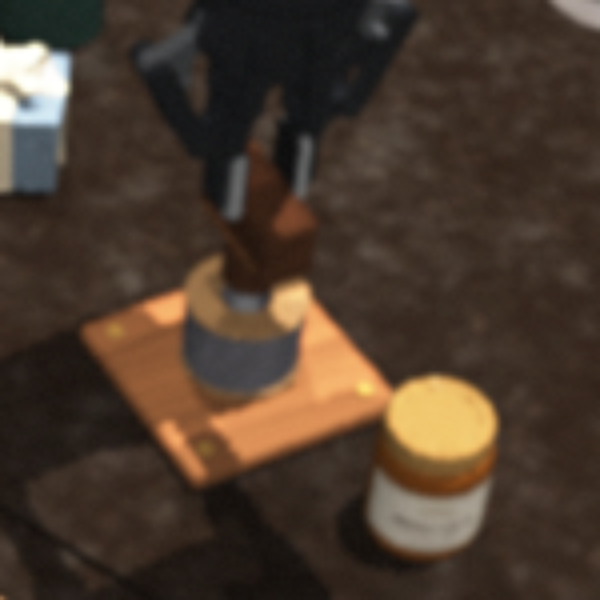

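Emit:
servo_tool(commands=[[[0,-0.001,0.0005,-5,0.02],[0,-0.001,0,-5,0.02],[0,-0.001,0,5,0.02],[0,-0.001,0,5,0.02],[0,-0.001,0,-5,0.02],[0,-0.001,0,-5,0.02],[0,-0.001,0,5,0.02],[0,-0.001,0,5,0.02]]])

```text
t: 7.52
tcp_pos: [0.5005, -0.1543, 0.1001]
tool_rot: [0.357, -0.36, 0.61, -0.608]
ft_force: [2.5, -3.4, -24.8]
gripper_width: 0.0256
```

```bash
python3 - <<'E'
from h import *
st()
E
```

```text
t 7.53 tcp [ 0.5005 -0.1543  0.1001] X [-0.485 -0.875  0.002] Y [-0.005  0.001 -1.   ] xyaw -119.0 F [  2.5  -3.4 -24.8] T [-0.68 -0.78  0.14] w 0.0256 j [-0.35  0.08  2.03 -0.    1.04  1.73]
```

Rise ≈14.5 mm now. Continue easily to clear.

Emit:
servo_tool(commands=[[[0,-0.0005,0,-5,0.02],[0,-0.0005,0,-5,0.02],[0,-0.0005,0,5,0.02],[0,-0.0005,0,5,0.02],[0,-0.0005,0,-5,0.02],[0,-0.0005,0,-5,0.02],[0,-0.0005,0,5,0.02],[0,-0.0005,0,5,0.02]]])

```text
t: 8.52
tcp_pos: [0.5043, -0.155, 0.1097]
tool_rot: [-0.359, 0.358, -0.609, 0.61]
ft_force: [0.1, 0.7, -0.7]
gripper_width: 0.025
```

```bash
python3 - <<'E'
from h import *
st()
E
```

```text
t 8.53 tcp [ 0.5043 -0.155   0.1097] X [-0.485 -0.875 -0.001] Y [ 0.002 -0.001 -1.   ] xyaw -119.0 F [ 0.1  0.7 -0.7] T [ 0.01  0.02 -0.02] w 0.025 j [-0.35  0.07  2.02  0.    1.05  1.73]
```

Emit:
servo_tool(commands=[[[0,-0.03,0,0,0.02],[0,-0.03,0,-9,0.02],[0,0,0,-9,0.02],[0,0,0,-9,0.02],[0,0,0,0,0.02]]])

```text
t: 9.15
tcp_pos: [0.504, -0.1549, 0.1695]
tool_rot: [-0.492, 0.491, -0.508, 0.509]
ft_force: [-1.0, -0.1, -1.0]
gripper_width: 0.0254
```

```bash
python3 - <<'E'
from h import *
import cv2
s,r=st();f=env.grab_frame('scene');cv2.imwrite('pics/s4.png',cv2.resize(f['color'][90:280,330:480,::-1],None,fx=3,fy=3))
f=env.grab_frame('wrist');cv2.imwrite('pics/w4.png',f['color'][:,:,::-1])
print(r.T@(np.array([.4876,.2225,.17])-s['tcp_pos']))
E
```

```text
t 9.15 tcp [ 0.504  -0.1549  0.1695] X [-0.034 -0.999  0.001] Y [ 0.002 -0.001 -1.   ] xyaw -92.0 F [-1.  -0.1 -1. ] T [ 0.01 -0.06 -0.08] w 0.0254 j [-0.35  0.01  1.96  0.    1.17  1.26]
[-0.37661615 -0.00087383 -0.02930984]
```

View pics/s4.png

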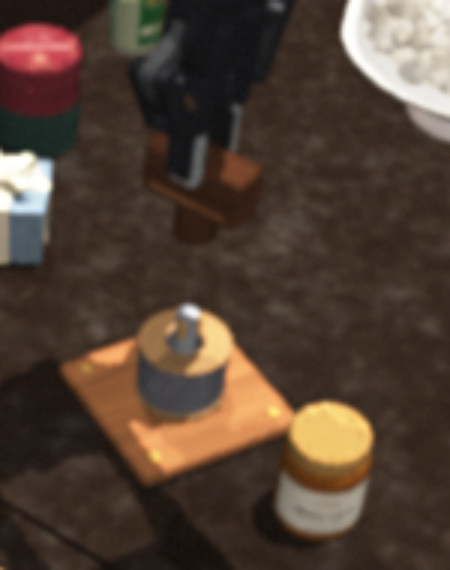

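View pics/w4.png

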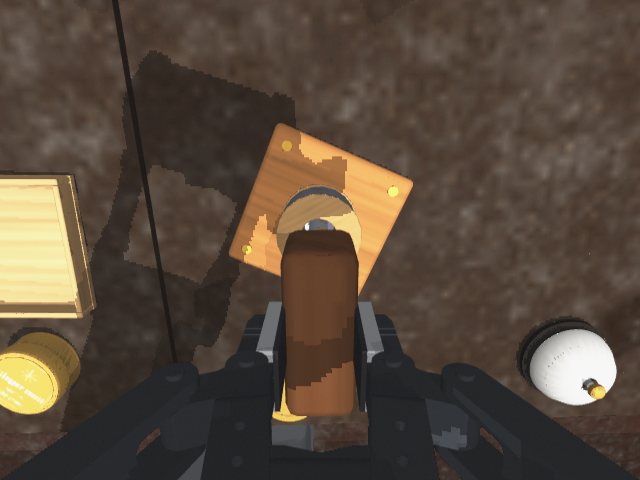

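Emit:
servo_tool(commands=[[[-0.054,0,-0.004,0,0.02],[-0.054,0,-0.004,0,0.02],[-0.054,0,-0.004,0,0.02],[-0.054,0,-0.004,0,0.02],[-0.054,0,-0.004,0,0.02],[-0.054,0,-0.004,0,0.02],[-0.052,0,-0.005,0,0.02],[0,0.05,0,0,0.02]]])

```text
t: 10.25
tcp_pos: [0.4911, 0.2277, 0.1222]
tool_rot: [-0.496, 0.488, -0.506, 0.509]
ft_force: [1.3, -0.7, -1.6]
gripper_width: 0.0249
```

```bash
python3 - <<'E'
from h import *
import cv2
s,r=st();f=env.grab_frame('scene');cv2.imwrite('pics/s5.png',cv2.resize(f['color'][200:400,190:390,::-1],None,fx=3,fy=3))
f=env.grab_frame('wrist');cv2.imwrite('pics/w5.png',f['color'][:,:,::-1])
E
```

```text
t 10.25 tcp [0.4911 0.2277 0.1222] X [-0.031 -1.    -0.006] Y [ 0.011  0.006 -1.   ] xyaw -91.8 F [ 1.3 -0.7 -1.6] T [0.03 0.01 0.02] w 0.0249 j [0.39 0.07 1.99 0.   1.07 1.99]
```

View pics/s5.png

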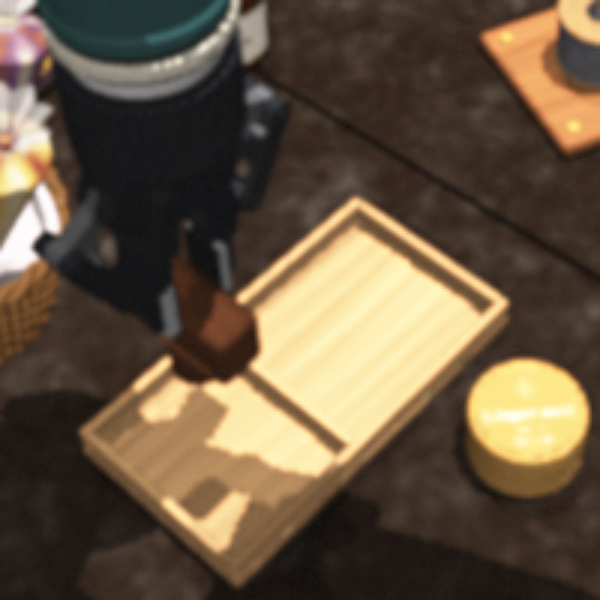

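View pics/w5.png

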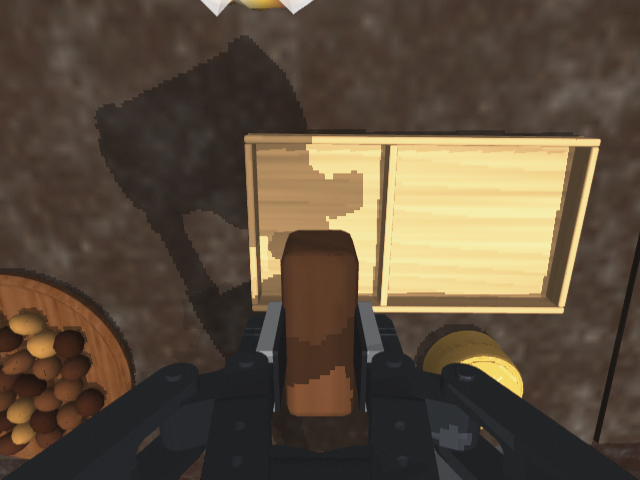

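```bash
python3 - <<'E'
from h import *
s,r=st();f=env.grab_frame('wrist');E=f['extrinsics'];K=f['intrinsics']
P=np.array([onz(K,E,*p,.023) for p in((247,137),(598,142),(563,311),(254,309))]);print(P.round(4),P.mean(0))
P=np.array([onz(K,E,*p,.023) for p in((387,146),(384,305))]);print(P.round(4))
E
```

```text
t 10.35 tcp [0.4821 0.2214 0.1125] X [-0.033 -0.999  0.004] Y [-0.01  -0.004 -1.   ] xyaw -91.9 F [-0.9 -0.9 -2.4] T [-0.03  0.06 -0.01] w 0.0249 j [ 0.38  0.08  2.   -0.    1.07  1.99]
[[0.5482 0.263  0.023 ]
 [0.5381 0.0475 0.023 ]
 [0.4222 0.0509 0.023 ]
 [0.4315 0.2685 0.023 ]] [0.48499691 0.15746768 0.023     ]
[[0.54   0.1774 0.023 ]
 [0.4314 0.1773 0.023 ]]
```

Emit:
servo_tool(commands=[[[0,0.03,0,0,0.02],[0,0.03,0,0,0.02],[0,0.02,0,0,0.02],[0,0.006,0,0,0.02],[0,0,0,0,0.02]]])

```text
t: 11.02
tcp_pos: [0.4877, 0.2219, 0.0325]
tool_rot: [-0.492, 0.491, -0.508, 0.509]
ft_force: [0.3, -0.6, -0.3]
gripper_width: 0.0249
```

```bash
python3 - <<'E'
from h import *
st()
E
```

```text
t 11.03 tcp [0.4877 0.2219 0.0325] X [-0.035 -0.999 -0.   ] Y [ 0.001  0.    -1.   ] xyaw -92.0 F [ 0.3 -0.6 -0.3] T [-0.05 -0.03 -0.06] w 0.0249 j [0.38 0.18 2.06 0.   0.9  1.99]
```

Emit:
servo_tool(commands=[[[0,0.001,0,0,0.02],[0,0.001,0,0,0.02],[0,0.001,0,0,0.02],[0,0,0,0,0.02]]])

```text
t: 11.52
tcp_pos: [0.4872, 0.2223, 0.0289]
tool_rot: [-0.492, 0.491, -0.508, 0.508]
ft_force: [-0.5, -0.4, 2.6]
gripper_width: 0.025
```

Emit:
servo_tool(commands=[[[0,0.0005,0,0,0.02],[0,0,0,0,0.045],[0,0,0,0,0.045],[0,0,0,0,0.045],[0,0,0,0,0.045]]])

```text
t: 12.15
tcp_pos: [0.4865, 0.222, 0.0275]
tool_rot: [0.491, -0.492, 0.508, -0.508]
ft_force: [-0.6, -0.5, 1.4]
gripper_width: 0.0453
```

```bash
python3 - <<'E'
from h import *
import cv2
s,r=st()
f=env.grab_frame('wrist');cv2.imwrite('pics/w6.png',f['color'][:,:,::-1])
E
```

```text
t 12.15 tcp [0.4865 0.222  0.0275] X [-0.033 -0.999  0.   ] Y [-0. -0. -1.] xyaw -91.9 F [-0.6 -0.5  1.4] T [ 0.03 -0.02  0.01] w 0.0453 j [0.38 0.18 2.06 0.   0.89 1.99]
```

View pics/w6.png

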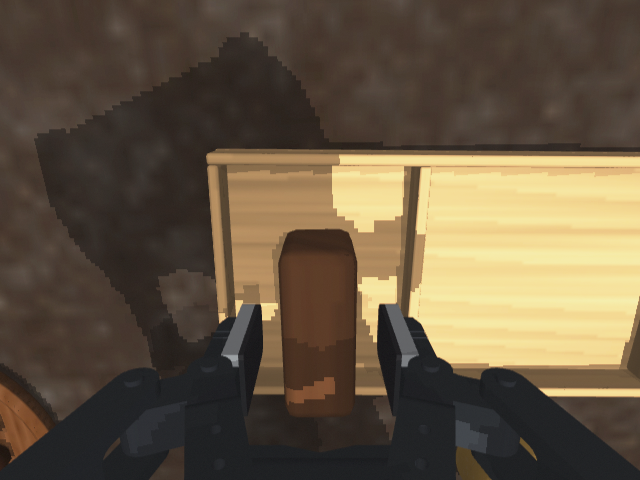

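Emit:
servo_tool(commands=[[[0,-0.02,0,0,0.045],[0,-0.05,0,0,0.045],[0,-0.055,0,0,0.085],[0,-0.03,0,0,0.085],[0.0537,0,0.0038,0,0.085],[0.0537,0,0.0038,0,0.085],[0.0537,0,0.0038,0,0.085],[0.0537,0,0.0038,0,0.085]]])

```text
t: 13.2
tcp_pos: [0.4946, 0.0053, 0.1829]
tool_rot: [-0.492, 0.492, -0.508, 0.508]
ft_force: [0.3, 0.2, -0.2]
gripper_width: 0.0849
```

Emit:
servo_tool(commands=[[[0.0537,0,0.0038,0,0.085],[0.0537,0,0.0038,0,0.085],[0.0537,0,0.0038,0,0.085],[0,0,0,0,0.085],[0,0,0,0,0.085]]])

```text
t: 13.82
tcp_pos: [0.5004, -0.1543, 0.1825]
tool_rot: [0.491, -0.491, 0.509, -0.508]
ft_force: [-0.8, -1.1, 0.2]
gripper_width: 0.0849
```

```bash
python3 - <<'E'
from h import *
import cv2
s,r=st()
f=env.grab_frame('scene');cv2.imwrite('pics/s7.png',f['color'][:,:,::-1])
f=env.grab_frame('wrist');cv2.imwrite('pics/w7.png',f['color'][:,:,::-1]);E=f['extrinsics'];K=f['intrinsics']
print('tip',proj(K,E,[.5005,-.1545,.082]),proj(K,E,[.5005,-.1545,.058]))
E
```

```text
t 13.82 tcp [ 0.5004 -0.1543  0.1825] X [-0.034 -0.999 -0.001] Y [-0.001  0.001 -1.   ] xyaw -92.0 F [-0.8 -1.1  0.2] T [-0.01  0.02  0.01] w 0.0849 j [-0.35 -0.    1.95  0.    1.19  1.26]
tip (np.float64(320.4751423730133), np.float64(234.40393138255635)) (np.float64(320.38913383914297), np.float64(225.27688527070947))
```

View pics/s7.png

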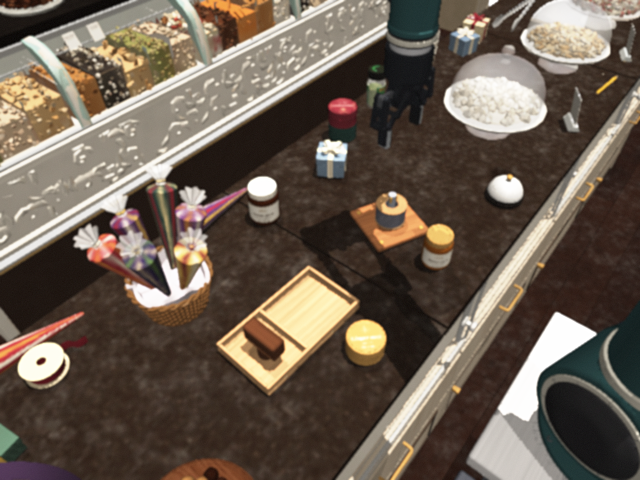

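View pics/w7.png

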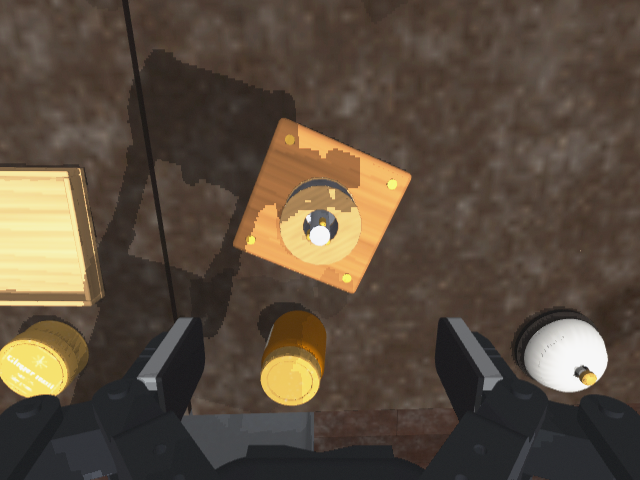

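Emit:
servo_tool(commands=[[[0,0.045,0,0,0.085],[0,0.045,0,0,0.085],[0,0.035,0,0,0.085],[0,0.02,0,0,0.085],[0,0.012,0,0,0.085],[0,0.003,0,0,0.085],[0,0,0,0,0.085]]])

```text
t: 14.8
tcp_pos: [0.5015, -0.1543, 0.0235]
tool_rot: [-0.492, 0.492, -0.508, 0.508]
ft_force: [0.3, -0.2, -0.8]
gripper_width: 0.085
```

```bash
python3 - <<'E'
from h import *
import cv2
s,r=st()
f=env.grab_frame('wrist');cv2.imwrite('pics/w8.png',f['color'][:,:,::-1])
E
```

```text
t 14.8 tcp [ 0.5015 -0.1543  0.0235] X [-0.033 -0.999  0.   ] Y [ 0.001 -0.    -1.   ] xyaw -91.9 F [ 0.3 -0.2 -0.8] T [-0.02 -0.04 -0.04] w 0.085 j [-0.35  0.17  2.09  0.    0.88  1.26]
```

View pics/w8.png

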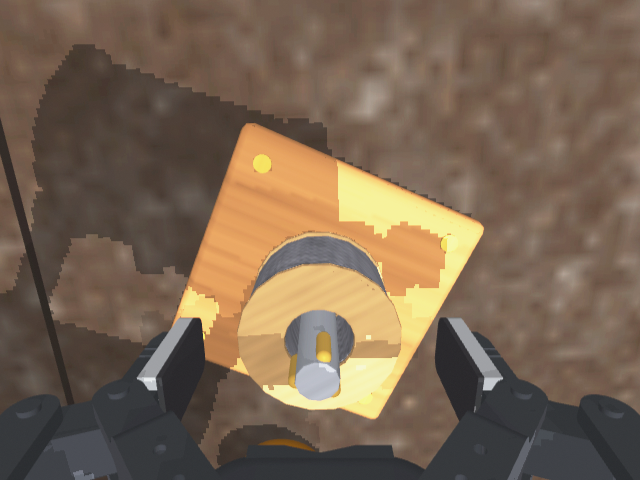

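Emit:
servo_tool(commands=[[[0,0,0,0,0.05],[0,0,0,0,0.05],[0,0,0,0,0.05],[0,0,0,0,0.05]]], force=50)

```text
t: 15.35
tcp_pos: [0.5016, -0.1547, 0.0247]
tool_rot: [-0.492, 0.491, -0.508, 0.509]
ft_force: [-1.9, 2.4, 8.9]
gripper_width: 0.0583
```

```bash
python3 - <<'E'
from h import *
import cv2
s,r=st()
f=env.grab_frame('wrist');cv2.imwrite('pics/w9.png',f['color'][:,:,::-1])
E
```

```text
t 15.35 tcp [ 0.5016 -0.1547  0.0247] X [-0.034 -0.999  0.   ] Y [ 0.002 -0.    -1.   ] xyaw -91.9 F [-1.9  2.4  8.9] T [0.28 0.45 0.08] w 0.0583 j [-0.35  0.17  2.09  0.    0.88  1.26]
```

View pics/w9.png

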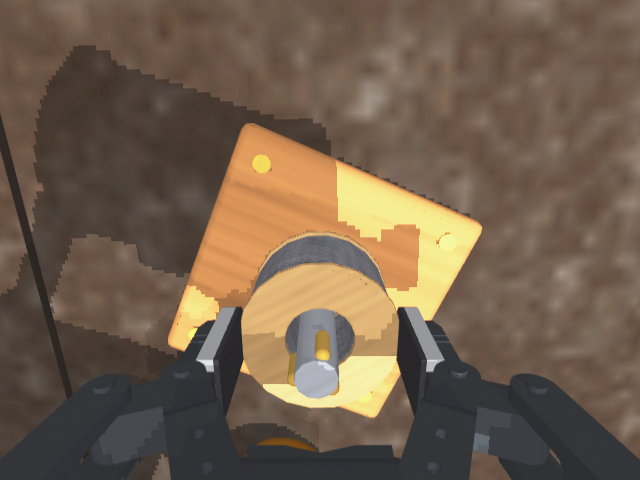

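Emit:
servo_tool(commands=[[[0,-0.002,0,0,0.05],[0,-0.008,0,0,0.05],[0,-0.01,0,0,0.05],[0,0,0,0,0.05]]])

```text
t: 15.9
tcp_pos: [0.5019, -0.1549, 0.0441]
tool_rot: [-0.492, 0.491, -0.507, 0.509]
ft_force: [0.1, -0.2, -0.4]
gripper_width: 0.0583
```

```bash
python3 - <<'E'
from h import *
import cv2
s,r=st()
f=env.grab_frame('wrist');cv2.imwrite('pics/w10.png',f['color'][:,:,::-1])
E
```

```text
t 15.9 tcp [ 0.5019 -0.1549  0.0441] X [-0.033 -0.999  0.001] Y [ 0.002 -0.001 -1.   ] xyaw -91.9 F [ 0.1 -0.2 -0.4] T [-0.03  0.   -0.03] w 0.0583 j [-0.35  0.14  2.08 -0.    0.92  1.26]
```

View pics/w10.png

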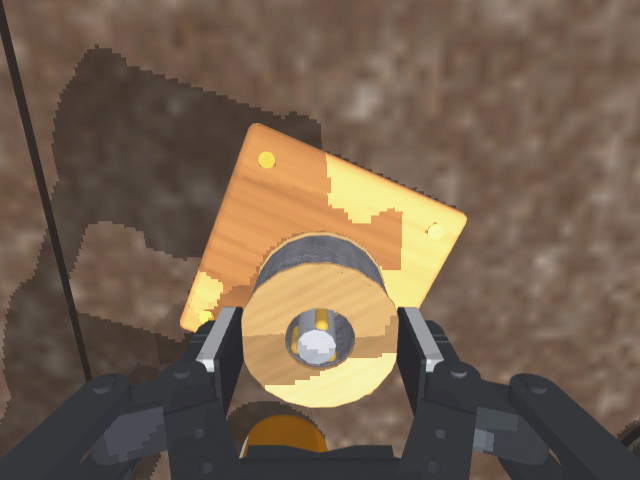

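Emit:
servo_tool(commands=[[[0,-0.015,0,0,0.05],[0,-0.015,0,0,0.05],[0,-0.015,0,0,0.05],[0,-0.02,0,0,0.05],[0,-0.02,0,0,0.05],[0,0,0,0,0.05]]])

```text
t: 16.7
tcp_pos: [0.5028, -0.1552, 0.1307]
tool_rot: [-0.492, 0.491, -0.507, 0.51]
ft_force: [0.2, 0.2, -1.0]
gripper_width: 0.0582
```

```bash
python3 - <<'E'
from h import *
s,r=st()
t=np.array([.4835,.1145,s['tcp_pos'][2]]);print(r.T@(t-s['tcp_pos']))
E
```

```text
t 16.7 tcp [ 0.5028 -0.1552  0.1307] X [-0.033 -0.999  0.002] Y [ 0.005 -0.002 -1.   ] xyaw -91.9 F [ 0.2  0.2 -1. ] T [0.03 0.05 0.03] w 0.0582 j [-0.35  0.04  2.01  0.    1.09  1.26]
[-0.26890978 -0.00059441 -0.02826904]
```

Emit:
servo_tool(commands=[[[-0.03,0,-0.003,0,0.05],[-0.05,0,-0.005,0,0.05],[-0.05,0,-0.005,0,0.05],[-0.05,0,-0.006,0,0.05],[-0.05,0,-0.005,0,0.05],[-0.039,0,-0.004,0,0.05],[0,0,0,0,0.05],[0,0,0,0,0.05]]])

```text
t: 17.7
tcp_pos: [0.4813, 0.1149, 0.1272]
tool_rot: [0.491, -0.492, 0.508, -0.508]
ft_force: [0.9, -0.9, -1.5]
gripper_width: 0.0584
```

```bash
python3 - <<'E'
from h import *
import cv2
s,r=st()
f=env.grab_frame('wrist');cv2.imwrite('pics/w11.png',f['color'][:,:,::-1])
E
```

```text
t 17.7 tcp [0.4813 0.1149 0.1272] X [-0.033 -0.999  0.001] Y [-0.001 -0.001 -1.   ] xyaw -91.9 F [ 0.9 -0.9 -1.5] T [-0.03  0.   -0.02] w 0.0584 j [ 0.18 -0.01  2.07 -0.    1.09  1.79]
```

View pics/w11.png

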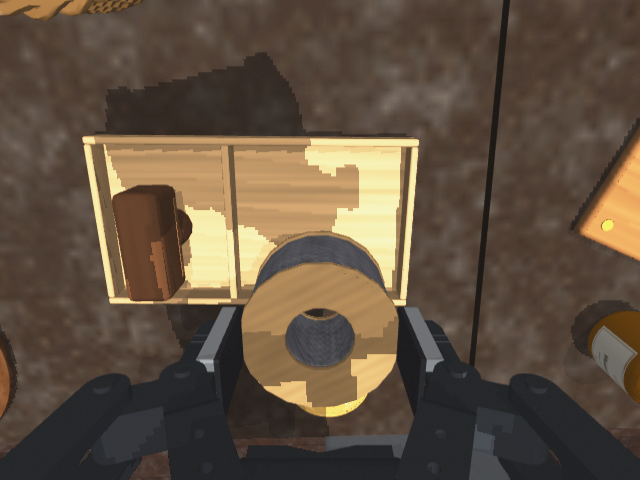

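Emit:
servo_tool(commands=[[[0,0.03,0.001,0,0.05],[0,0.03,0,0,0.05],[0,0.025,0,0,0.05],[0,0.018,0,0,0.05],[0,0.005,0,0,0.05],[0,0,0,0,0.05]]])

```text
t: 18.5
tcp_pos: [0.4829, 0.1145, 0.0198]
tool_rot: [0.491, -0.491, 0.509, -0.509]
ft_force: [0.4, -0.3, -0.9]
gripper_width: 0.0579
```

```bash
python3 - <<'E'
from h import *
import cv2
s,r=st()
f=env.grab_frame('wrist');cv2.imwrite('pics/w12.png',f['color'][:,:,::-1])
f=env.grab_frame('scene');cv2.imwrite('pics/s12.png',cv2.resize(f['color'][200:400,190:390,::-1],None,fx=3,fy=3))
E
```

```text
t 18.5 tcp [0.4829 0.1145 0.0198] X [-0.035 -0.999  0.   ] Y [-0. -0. -1.] xyaw -92.0 F [ 0.4 -0.3 -0.9] T [ 0.01  0.01 -0.02] w 0.0579 j [ 0.18  0.13  2.15 -0.    0.87  1.79]
```

View pics/w12.png

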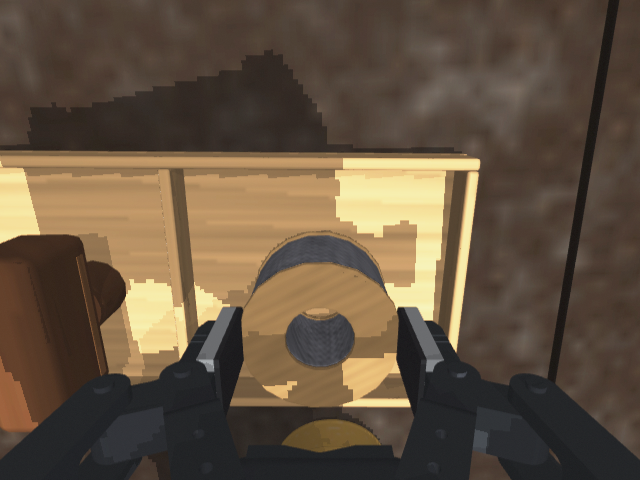

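View pics/s12.png

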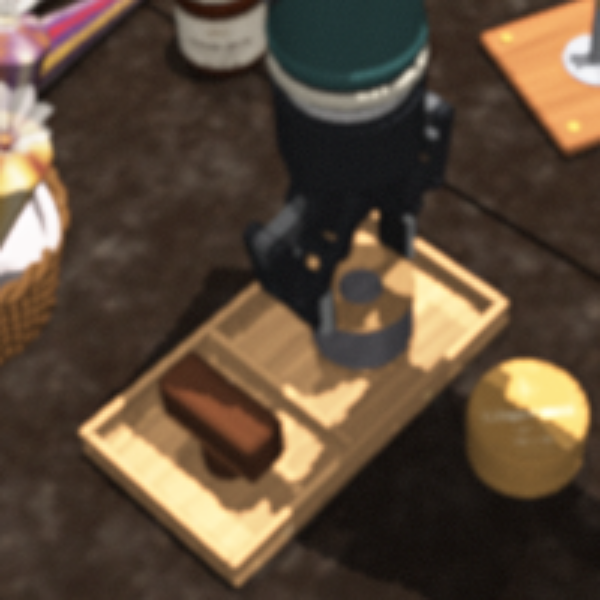

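Emit:
servo_tool(commands=[[[0,0.002,0,0,0.05],[0,0.0015,0,0,0.05],[0,0.001,0,0,0.05],[0,0,0,0,0.05]]])

```text
t: 19.1
tcp_pos: [0.4828, 0.1154, 0.0158]
tool_rot: [-0.492, 0.492, -0.508, 0.508]
ft_force: [-1.6, -0.1, 3.7]
gripper_width: 0.0581
```

Emit:
servo_tool(commands=[[[0,0.0002,0,0,0.062],[0,0,0,0,0.072],[0,0,0,0,0.072],[0,0,0,0,0.072],[0,-0.01,0,0,0.072],[0,-0.05,0,0,0.072],[0,-0.06,0,0,0.072],[0,-0.06,0,0,0.072]]])

```text
t: 20.1
tcp_pos: [0.4825, 0.1152, 0.1975]
tool_rot: [-0.492, 0.491, -0.508, 0.508]
ft_force: [2.2, 0.4, 0.9]
gripper_width: 0.0721
```

Emit:
servo_tool(commands=[[[0.05,0,0,0,0.072],[0.05,0,0,0,0.072],[0.05,0,0,0,0.072],[0.05,0,0,0,0.072],[0.05,0,0,0,0.072],[0.05,0,0,0,0.072],[0,0,0,0,0.072],[0,0,0,0,0.072]]])

```text
t: 21.1
tcp_pos: [0.4726, -0.1843, 0.1954]
tool_rot: [0.492, -0.491, 0.509, -0.508]
ft_force: [-0.9, 1.0, -1.1]
gripper_width: 0.0717
```

```bash
python3 - <<'E'
from h import *
import cv2
s,r=st()
f=env.grab_frame('top');cv2.imwrite('pics/t13.png',f['color'][:,:,::-1])
f=env.grab_frame('scene');cv2.imwrite('pics/s13.png',f['color'][:,:,::-1])
E
```

```text
t 21.1 tcp [ 0.4726 -0.1843  0.1954] X [-0.034 -0.999 -0.001] Y [ 0.     0.001 -1.   ] xyaw -92.0 F [-0.9  1.  -1.1] T [-0.02  0.06  0.01] w 0.0717 j [-0.42 -0.05  1.97  0.    1.22  1.18]
```

View pics/t13.png

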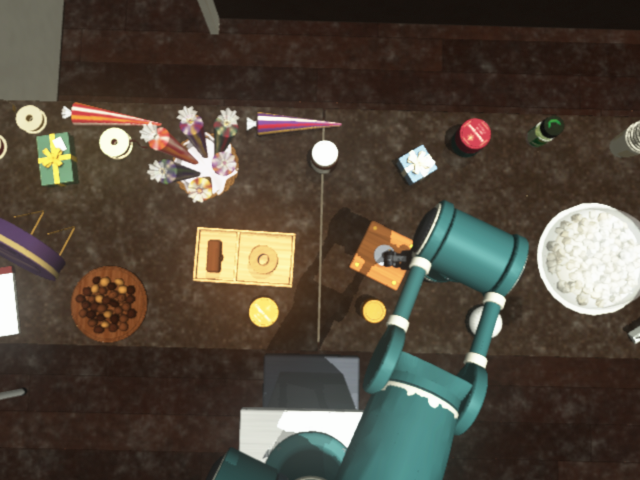

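View pics/s13.png

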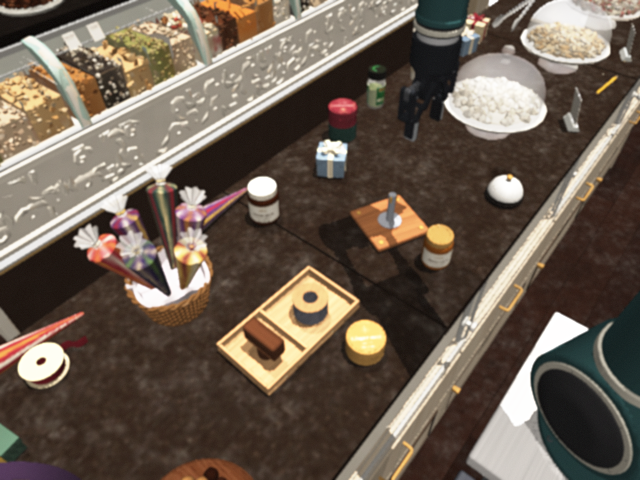

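The reel lies flat in the large compartment, at about (263,260) in the top view. The knob stands in the small one, at about (215,255). All the other objects are where they started, and the arm is clear.

```bash
python3 -c "
from station import env
print(env.hand_in())"
```

```text
the job is handed in; nothing more can be done
None
```

The knob and the reel are both in the tray, the reel lying flat, and I handed the job in with about 21 s on the clock (limit 67 s).

- **Knob:** I twisted it about 31° to one side, with a short wiggle, while pulling it up about 3.5 mm. I then turned it back about 4° past the start angle at about 7 mm of rise. From there I worked it free with ±10° wiggles and stood it on its hub in the smaller compartment.
- **Pull force:** The readings I took stayed below about 25 N. That is inside the 16 to 26 N range given for a straight pull, and part of the rise came from the extra wiggles, not one clean twist and return.
- **Reel:** I lifted it straight up off the spindle and laid it flat in the centre of the larger compartment.
- **Last checks:** The final top and scene pictures show the knob upright, the reel flat and the spindle bare. The jars, tin and gift box look unmoved by eye, and the gripper was clear and touching nothing.
- **Disagreement:** The gripper read about 3 mm narrower than the given sizes of both the knob and the reel. Both grasps held, and the pictures showed no slipping.

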